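# Fit the retaining ring of a sprocket shaft with circlip pliers

### The job

The retaining ring lies loose round the thin end of the upright sprocket shaft. Take the circlip pliers from the wooden tool block, put both tip pins in the ring's eyes, squeeze the grips so that the ring opens, take it down over the thicker land until it lies flat on the sprocket's boss, and let it close fully into the groove there. Then stand the pliers back in their slot, fully home and upright, let go of them, and leave the tin, the spanner and the feeler gauge where they are.

Things in the scene. Friction and masses are not known exactly. Their poses are not given: they have to be found in the camera images.
- groove (a point): Point on the shaft's axis level with the sprocket boss's flat top face (90 mm across, 46 mm above the bench); z up. Fixed. Upward from that face: groove 7 mm wide, 55.6 mm diameter; land 5 mm high, 59.2 mm diameter, square top edge; reduced end 14 mm high, 54 mm diameter.
- shaft_end (a point): Centre of the top of the shaft's reduced end, 26 mm above groove. Plain steel shaft, fixed upright on a square grey flange (116 mm), with a dark toothed sprocket (115 mm) round its foot.
- ring_back (a point): Point on the retaining ring's inner edge opposite its gap, half-way through its 4 mm thickness; x points from the gap across the ring to this point, z up. Loose, springy dark steel ring, 56 mm inside, band 6 to 8.5 mm wide. At the start it lies flat and relaxed on top of the land round the reduced end, underside 12 mm above the boss face, gap towards the robot within 50 degrees.
- eye_a (a point): Centre (half thickness) of one of the ring's two eyes: 8 mm through holes in round 16 mm lugs either side of the gap, centres 21 mm apart when relaxed, 37 mm from the ring's centre. The ring passes over the land when the eyes are 37 to 40 mm apart, by then 34 mm in front of the axis; that takes about 4 N at each eye. The lugs overhang the land: pressing on them tips the ring.
- eye_b (a point): Centre of the other eye, as eye_a.
- ring_side_a (a point): Point on the ring's inner edge at the side nearer eye_a, 105 degrees round from ring_back, half thickness; 28 mm from the ring's centre when relaxed.
- ring_side_b (a point): The same at the side of eye_b.
- pliers_grips (a point): Midway between the two black grips of the circlip pliers, at the height to grip them; z up along the pliers, y from grip to grip. Loose, 163 mm long, 0.17 kg, standing nose down in the tool block. Grips at rest 58 mm over their outer faces, 18 mm wide in x, reaching 30 mm above and 41 mm below this point; grip them along y.
- pliers_squeeze (a joint): Angle (rad) between the pliers' two levers: 0 at rest, 0.36 at the stop. Squeezing the grips makes it grow and spreads the tips, each by about 1 mm for each mm that its grip moves in (11 mm at the stop). A spring resists: about 12 N on each grip at the start, some 22 N at the stop with the ring on the pins.
- pin_a (a point): Lower end of one of the pliers' two tip pins: 4.6 mm thick, 6 mm long, tapered at the end, under a flat 9 x 10 mm jaw end that stops on top of the ring. At rest the pins point straight down, 19 mm apart, 133 mm below pliers_grips at y = +9.5 and -9.5 mm. When spread they lean outward and so carry the ring.
- pin_b (a point): Lower end of the other tip pin, as pin_a.
- slot (a point): Centre of the mouth of the pliers' slot, in the top of the fixed wooden tool block (64 x 112 x 60 mm): a through slot 15 mm in x by 36 mm in y, chamfered. The pliers' jaws (10 by 33 mm at the widest) hang in it and the shoulders of their joint (14 x 46 mm) rest on the block's top, 77 mm below pliers_grips, when home.
- grease_tin: Bystander: round tin with a lid, 70 mm wide, 42 mm high; origin under its centre.
- feeler_gauge: Bystander: folded feeler gauge, 15 x 95 x 12 mm, long along y; origin under its centre.
- spanner_19: Bystander: combination spanner, 41 x 229 x 6 mm, long along y; origin under its centre.
- circlip_pliers: The pliers again: origin under the joint's shoulders, 77 mm below pliers_grips.
- ring: The ring again: origin at the ring's centre, on its underside.

How it is judged (in metres and radians):
On the way, in this order (a step that is already met when the one before it is completed fails the run):
1. the ring has been opened by the pliers with both pins in its eyes (eye centres more than 33 mm apart) (distance between eye_a and eye_b above 0.033 m and contact force between circlip_pliers and ring above 0.5 N and ((distance between pin_a and eye_a below 0.008 m and distance between pin_b and eye_b below 0.008 m) or (distance between pin_a and eye_b below 0.008 m and distance between pin_b and eye_a below 0.008 m))), for 0.1 s.
2. the ring has closed into the groove (z of ring_back in the frame of groove between 0.0005 and 0.0053 m and horizontal distance between each of ring_back, ring_side_a, ring_side_b and groove below 0.029 m and z of ring_side_a in the frame of groove between 0.0005 and 0.0053 m and z of ring_side_b in the frame of groove between 0.0005 and 0.0053 m and z of eye_a in the frame of groove between 0 and 0.0058 m and z of eye_b in the frame of groove between 0 and 0.0058 m), for 0.2 s.
At the end, for the whole second after the job is handed in: The ring lies flat in the groove: underside 0 to 3 mm above the boss face all round, inner edge within 29 mm of the shaft axis at back and sides; pliers off the ring, standing at rest in the slot, shoulders down (5 mm), within 7 degrees of upright; bystanders within 20 mm of their starts (all of step 2 and angle between pliers_grips's own z axis and vertical below 0.12 rad and horizontal distance between pliers_grips and slot below 0.015 m and z of pliers_grips in the frame of slot between 0.072 and 0.082 m and linear speed of circlip_pliers below 0.02 m/s and contact force between circlip_pliers and ring below 0.1 N); the robot touches nothing.
It fails at once if a bystander (tin, feeler gauge, spanner) shifted by more than 20 mm (distance of any of grease_tin, feeler_gauge, spanner_19 from where it was at the start of the episode above 0.02 m).
It also fails if it takes over 61 s, if anything falls off the work surface, if the arm or the gripper's body presses on something with over 40 N, if the wrist force passes 120 N, or if a joint passes its speed limit or range.

### The arm

A 6-joint arm with a two-finger parallel gripper is mounted at the origin on a cart in front of the work surface, level with it; the furniture and walls round the work are solid. World frame = base frame: x ahead of the robot, y to its left, z up, the work surface at z = 0. Lengths are in mm, angles in rad, forces in N, time in s.
With the tool pointing down it reaches from about 425 to 950 mm from the base axis. Payload 14.7 kg.
Tool frame: the origin (TCP) lies midway between the tips of the shut fingers; the grasp point (between the pads) lies 19 mm behind it; z points along the fingers, y is the line along which they close (so a half turn about z gives the same grasp; the last joint's range is limited). The gripper opens to 85 mm and grips with 20 to 120 N. Pads are 22 mm wide; open, the fingers measure 114 mm over their backs; the gripper's body (76 mm by 85 mm) begins 54 mm behind the grasp point. The pads swing forward as they close: fully open they stand 13 mm farther back than shut.
Start: joints at [-0.047, 0.48, 1.596, -0, 1.065, -0.047], TCP at [649.994, 0.021, 231.297] pointing down, gripper open.
Joint ranges: [-2.75, 2.75], [-0.82, 2.05], [0.23, 2.67], [-1.56, 4.7], [0.09, 2.69], [-2.92, 2.92]. Speed limits (rad/s): [1.89, 1.89, 2.39, 3.01, 3.01, 3.01].

### API

Orientations are given as a unit quaternion [x, y, z, w].
In Python, from rig import r, capture, ticket gives the robot as it stands.
- The arm moves only by the tool drive_tool, never from a script. Its argument "commands" is a list of rows, each an object with "travel": the shift along the tool's x, y, z in cm, a list of three; "delta_rot": the turn, a rotation vector about the tool's x, y, z in degrees, a list of three. In form: [{"travel": [tx, ty, tz], "delta_rot": [rx, ry, rz]}, ...]. A call has 1 to 20 rows; each row is the pose to reach, as a shift and turn from the pose commanded when the call began, along the tool's axes at that moment; what a row does not reach only later rows make up. A row lasts 1/8 s, in which the tool goes at most 62.5 mm and 10.7 degrees, less where a joint would pass 70% of its speed; a pose out of reach is approached as far as the arm can. A call with a gripper value outside its range is refused whole. "fingers" is the closure in counts, from 0 (fully open) to 255 (shut), set as the call begins (left out, the last holds). The fingers move at their own pace and stop on an object; "grip_force" is the grip in N (left out, the last holds). Time passes only in rows, so rows that repeat a pose let the fingers close. It gives the time, the measured TCP pose, the force, the opening and the grip force at its end, in the units of the state.
- r.state(): the state, without advancing time (a new reading comes with each control period).
- capture(name): name is "scene" or "side" or "wrist"; returns a dict with "color" (400x640x3 uint8, red, green, blue), "fx", "fy", "cx", "cy" (pixels), "view" (4x4, takes a point from world to camera coordinates). Camera axes: x right, y up, looking along -z (the intrinsics and any distortion apply to the point x, -y, -z); pixel columns grow to the right and rows downward; lengths in mm; the calibration is good to about 2 mm. A picture is of the moment at which its call begins. There is no depth.
- ticket.hand_in(): hands the job in; it is judged then, once.
The state is a dict: "time": time; "joint_pos": joint angles; "joint_velocities": joint speeds; "joint_torque": joint torques, N m; "tool_pos": TCP position; "tcp_rot": TCP orientation; "force": force on the tool from outside, world axes, zero at the start; "moment": the same for the moment, N m; "opening": finger opening in mm; "gripper_force": force on a finger pad.
Only numpy, scipy, OpenCV 4.12 (cv2) and the standard library are available. Lean on these libraries where they do the work, as an engineer would, in place of code of your own. Each camera call takes 0.05 s, during which the arm holds its last target. There are 200 camera calls.

## Working session

There is one attempt and no reset: what is moved stays moved. The work goes in short steps, Python scripts to look and compute and a tool call to move; the robot and the scene stay as the last step left them, time stands still between calls to the robot, and variables do not carry over. Pictures are saved under pics/ and viewed, at most 10 in all, crops included, and the job is handed in when it is done.

Besides the shell and the picture viewer there is one more tool, called after "Request:" by a JSON object that holds its "api" and its "payload", one argument or row to a line. drive_tool: Moves the arm, as the interface text tells. Its arguments: {"type":"object","properties":{"commands":{"type":"array"},"fingers":{"type":"number"},"grip_force":{"type":"number"}},"required":["commands"]}

```bash
ls; mkdir -p pics; python3 - <<'E'
from rig import r,capture
import cv2,numpy as np
print(r.state())
for n in("scene","side","wrist"):
    c=capture(n);cv2.imwrite(f"pics/{n}0.png",c["color"][:,:,::-1]);print(n,c["fx"],c["fy"],c["cx"],c["cy"],[k for k in c]);print(np.round(c["view"],4).tolist())
    np.savez(f"{n}0.npz",**{k:c[k] for k in c})
E
```

```text
pics
{'time': 0.0, 'joint_pos': array([-4.66020767e-02,  4.80803783e-01,  1.59687020e+00,  1.86474516e-05,
        1.06511511e+00, -4.65819075e-02]), 'joint_velocities': array([-1.47662116e-03, -5.24551006e-04,  1.74520119e-03,  9.31914696e-05,
        2.27870591e-05, -4.91028963e-04]), 'joint_torque': array([ 2.41355090e-03, -9.50650907e+01, -4.30184269e+01, -5.27583288e-04,
        1.24796593e-02,  1.26860105e-04]), 'tool_pos': array([6.49585489e+02, 4.50359618e-02, 2.30691971e+02]), 'tcp_rot': array([ 7.07116982e-01,  7.07096327e-01, -3.96815717e-04, -4.47737826e-04]), 'force': array([ 0.04153934,  0.28509743, -0.41948126]), 'moment': array([ 0.01049739,  0.02247312, -0.00575454]), 'gripper_force': 0.0, 'opening': 85.71069515645885}
scene 405.8485620659647 405.8485620659647 315.2811322202726 205.72066376307265 ['color', 'fx', 'fy', 'cx', 'cy', 'view']
[[0.0849, 0.9963, 0.0148, -7.1446], [-0.7825, 0.0575, 0.62, 327.3184], [0.6169, -0.0642, 0.7844, -1258.7042], [0.0, 0.0, 0.0, 1.0]]
side 515.4353801298349 515.4353801298349 322.26283804605293 208.00878656570177 ['color', 'fx', 'fy', 'cx', 'cy', 'view']
[[0.9759, -0.2168, 0.0247, -496.6709], [0.0936, 0.5185, 0.8499, -117.2404], [-0.197, -0.8271, 0.5263, -950.7387], [0.0, 0.0, 0.0, 1.0]]
wrist 301.7579629311619 301.7579629311619 318.93930598521786 200.63921323501947 ['color', 'fx', 'fy', 'cx', 'cy', 'view']
[[1.0, 0.0, -0.0019, -649.585], [-0.0005, 0.9589, -0.2836, 36.9383], [0.0018, 0.2836, 0.9589, -378.954], [0.0, 0.0, 0.0, 1.0]]
```

View pics/scene0.png

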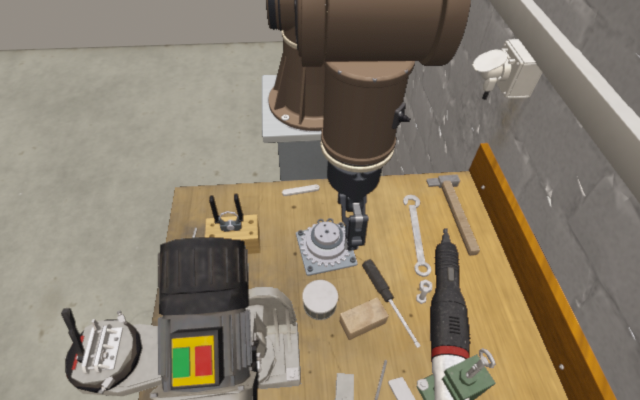

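View pics/side0.png

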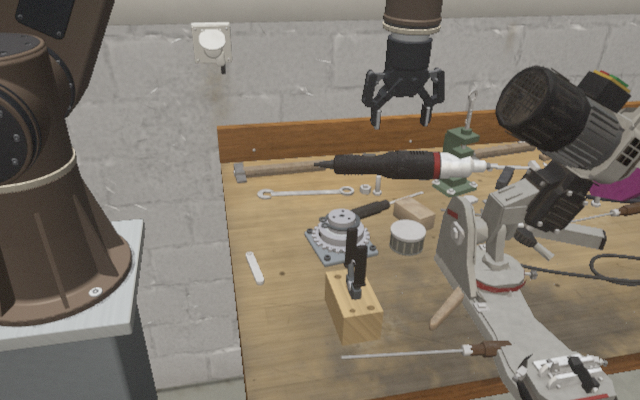

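The scene view shows the tool block with pliers at about (232,230), shaft at (326,240), tin (320,299), spanner (415,235) and gauge (300,189). The side view shows block (353,305), shaft (342,230). Next: enlarged crops.

```bash
cat > h.py <<'E'
import numpy as np,cv2
from scipy.optimize import least_squares
class Cam:
    def __init__(s,c):
        s.K=[float(c[k]) for k in("fx","fy","cx","cy")];s.V=np.array(c["view"])
    def proj(s,p):
        q=np.atleast_2d(p)@s.V[:3,:3].T+s.V[:3,3];fx,fy,cx,cy=s.K
        return np.c_[cx+fx*q[:,0]/-q[:,2],cy-fy*q[:,1]/-q[:,2]]
    def ray(s,u):
        fx,fy,cx,cy=s.K;d=np.array([(u[0]-cx)/fx,-(u[1]-cy)/fy,-1]);R=s.V[:3,:3]
        return -R.T@s.V[:3,3],R.T@d
    def atz(s,u,z):
        o,d=s.ray(u);return o+d*(z-o[2])/d[2]
def load(n): return Cam(np.load(n+"0.npz"))
def tri(obs):
    A=np.zeros((3,3));b=np.zeros(3)
    for c,u in obs:
        o,d=c.ray(u);d=d/np.linalg.norm(d);P=np.eye(3)-np.outer(d,d);A+=P;b+=P@o
    x=np.linalg.solve(A,b);return x,[np.round(c.proj(x)[0]-u,1) for c,u in obs]
def crop(img,x,y,w,h,s): return cv2.resize(np.ascontiguousarray(img[y:y+h,x:x+w]),(int(w*s),int(h*s)),interpolation=cv2.INTER_CUBIC)
E
python3 - <<'E'
from h import *
S=np.load("scene0.npz")["color"];D=np.load("side0.npz")["color"]
t=np.vstack([np.hstack([crop(S,190,185,80,60,5),crop(S,285,210,80,60,5)]),np.hstack([crop(D,300,220,100,120,2.5)[:, :250],crop(D,300,200,90,75,5)[:300,:450]])[:, :800] if 0 else np.hstack([crop(D,310,222,80,120,2.5),np.zeros((300,150,3),np.uint8),crop(D,300,195,90,60,5)])])
cv2.imwrite("pics/c1.png",t[:,:,::-1]);print(t.shape)
s,d=load("scene"),load("side")
print(tri([(s,(326,230)),(d,(342,213))]));print(s.atz((232,250),0),s.atz((326,230),72),s.atz((320,290),42))
E
```

```text
(600, 800, 3)
(array([543.0346073 , -17.08851893,  76.63762274]), [array([ 0.1, -0.3]), array([0.2, 0.2])])
[ 529.55763918 -226.93633541    0.        ] [540.45967842 -16.95783162  72.        ] [664.44514714 -40.59368145  42.        ]
```

View pics/c1.png

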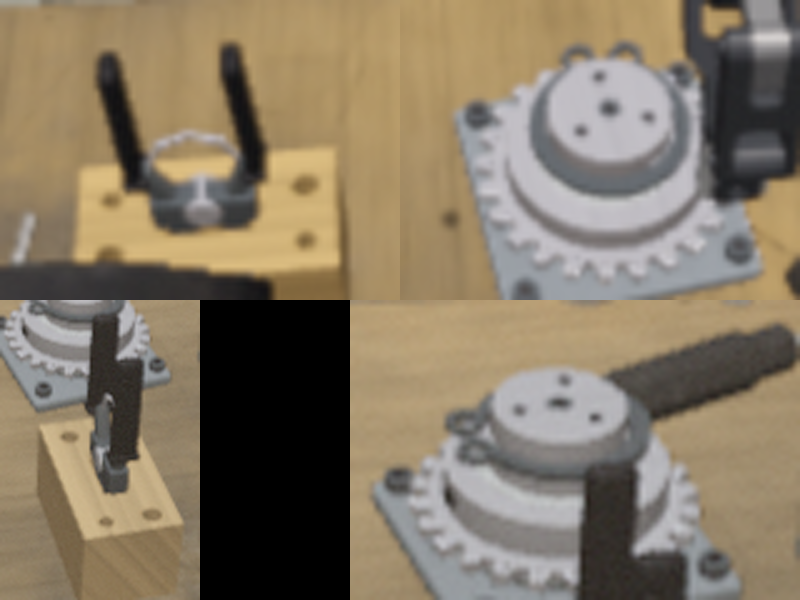

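View pics/wrist0.png

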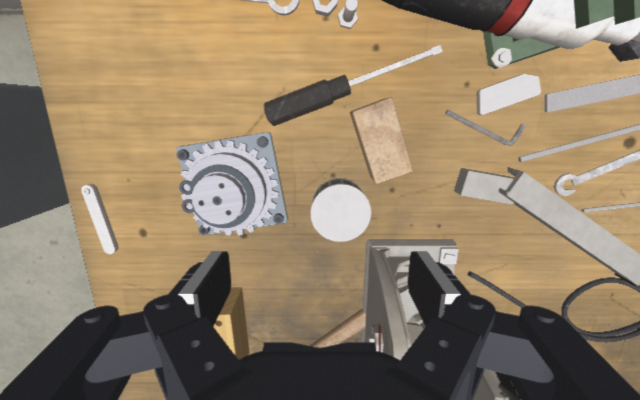

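Scene crop: pliers' grip tops at about (211.6,195) and (236,194), block back corners (205.6,218.6) and (257,215), ring eyes about (319.6,221) and (330.4,220). Wrist view: ring eyes near (187,187) and (184,206), shaft top (216,200).

```bash
python3 - <<'E'
from h import *
s,d,w=load("scene"),load("side"),load("wrist")
S=lambda u,v:(190+u/5,185+v/5)
D=lambda u,v:(310+u/2.5,222+(v-300)/2.5)
f=lambda x:np.round(x,1)
for n,a,b in [("-x-y",(78,168),(82,545)),("-x+y",(335,150),(40,430))]:
    x,e=tri([(s,S(*a)),(d,D(*b))]);print(n,f(x),e,f(s.atz(S(*a),60)),f(d.atz(D(*b),60)))
print("+x+y",f(s.atz(S(342,262),60)),"+x-y",f(d.atz(D(183,523),60)))
# grips tops z=167: scene left=-y=near in side
for a,b in [((108,52),(128,364)),((231,47),(105,318))]:
    x,e=tri([(s,S(*a)),(d,D(*b))]);print("grip",f(x),e,f(s.atz(S(*a),167)),f(d.atz(D(*b),167)))
S2=lambda u,v:(285+(u-400)/5,210+v/5); D2=lambda u,v:(300+(u-350)/5,195+(v-300)/5)
x,e=tri([(s,S2(609,107)),(d,D2(560,402)),(w,(216,200.5))]);print("shaft",f(x),e,f(w.atz((216,200.5),72)))
for a,b,c in [((573,56),(468,455),(184,206)),((626,51),(465,423),(187,187))]:
    x,e=tri([(s,S2(*a)),(d,D2(*b)),(w,c)]);print("eye",f(x),e,f(w.atz(c,61)))
W=np.load("wrist0.npz")["color"];cv2.imwrite("pics/w0c.png",np.hstack([crop(W,165,130,130,110,5)])[:,:,::-1])
E
```

```text
-x-y [ 477.7 -279.2   54.9] [array([ 0. , -0.1]), array([0.1, 0.1])] [ 481.8 -278.    60. ] [ 476.1 -284.2   60. ]
-x+y [ 476.7 -165.9   54.7] [array([-0.1,  0.2]), array([-0.3, -0.2])] [ 480.2 -165.1   60. ] [ 475.5 -172.9   60. ]
+x+y [ 540.5 -161.9   60. ] +x-y [ 542.2 -277.6   60. ]
grip [ 507.3 -245.2  164.6] [array([-0.7,  1. ]), array([-1.3, -1. ])] [ 506.8 -243.5  167. ] [ 507.4 -251.1  167. ]
grip [ 507.2 -196.6  164.4] [array([-0.4,  0.7]), array([-0.8, -0.7])] [ 507.7 -195.4  167. ] [ 506.8 -202.2  167. ]
shaft [543.  -16.2  71.2] [array([-0.4, -0.2]), array([-0. , -0.1]), array([ 0.5, -0.7])] [542.7 -16.8  72. ]
eye [503.9 -27.   57.7] [array([-0. , -0.7]), array([-0.1,  0.1]), array([ 1.7, -0.2])] [503.5 -26.2  61. ]
eye [507.6  -4.9  59.1] [array([-0.5,  0.6]), array([-0.1, -0.4]), array([-1. , -0.6])] [509.4  -5.1  61. ]
```

```bash
python3 - <<'E'
from h import *
s,d=load("scene"),load("side");f=lambda x:np.round(x,1)
for z in (60,120,180,240,300,350): print(z,"scene top-left/right edge",f(s.atz((167,242),z)),f(s.atz((243,242),z)),"side left edge",f(d.atz((497,100),z)),f(d.atz((440,215),z)))
E
```

```text
60 scene top-left/right edge [ 537.8 -353.9   60. ] [ 549.8 -194.3   60. ] side left edge [1198.2  568.2   60. ] [742.9 -33.5  60. ]
120 scene top-left/right edge [ 578.8 -332.3  120. ] [ 589.8 -185.9  120. ] side left edge [1101.5  415.9  120. ] [ 695.7 -120.4  120. ]
180 scene top-left/right edge [ 619.8 -310.6  180. ] [ 629.9 -177.5  180. ] side left edge [1004.8  263.7  180. ] [ 648.5 -207.3  180. ]
240 scene top-left/right edge [ 660.8 -289.   240. ] [ 669.9 -169.   240. ] side left edge [908.2 111.5 240. ] [ 601.3 -294.2  240. ]
300 scene top-left/right edge [ 701.9 -267.3  300. ] [ 709.9 -160.6  300. ] side left edge [811.5 -40.8 300. ] [ 554.1 -381.   300. ]
350 scene top-left/right edge [ 736.1 -249.3  350. ] [ 743.3 -153.6  350. ] side left edge [ 731.  -167.7  350. ] [ 514.7 -453.4  350. ]
```

View pics/w0c.png

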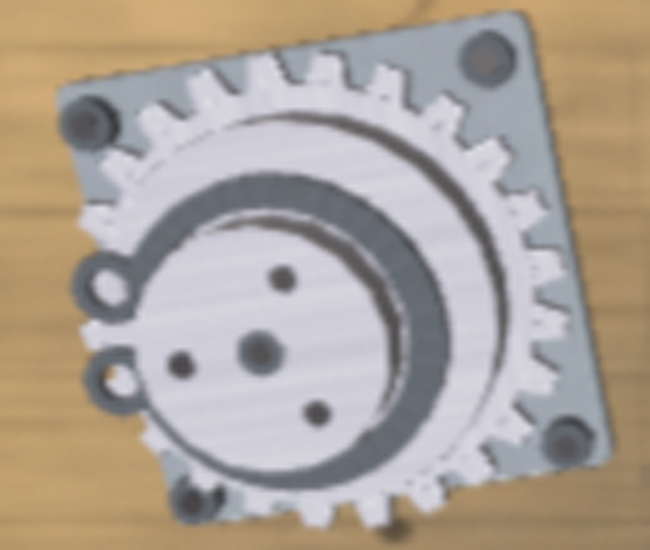

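The crop shows the eyes at full-image (186.6,187.4) and (189.2,206), shaft top centre (217,200.6). The press housing is well clear (x > 640), so I go above the pliers.

Request:
{"api": "drive_tool", "payload": {
  "commands": [
    {"travel": [-22.1,-14.3,0],"delta_rot": [0,0,-90]},
    {"travel": [-22.1,-14.3,0],"delta_rot": [0,0,-90]},
    {"travel": [-22.1,-14.3,0],"delta_rot": [0,0,-90]},
    {"travel": [-22.1,-14.3,0],"delta_rot": [0,0,-90]},
    {"travel": [-22.1,-14.3,0],"delta_rot": [0,0,-90]},
    {"travel": [-22.1,-14.3,0],"delta_rot": [0,0,-90]},
    {"travel": [-22.1,-14.3,0],"delta_rot": [0,0,-90]},
    {"travel": [-22.1,-14.3,0],"delta_rot": [0,0,-90]},
    {"travel": [-22.1,-14.3,0],"delta_rot": [0,0,-90]},
    {"travel": [-22.1,-14.3,0],"delta_rot": [0,0,-90]},
    {"travel": [-22.1,-14.3,0],"delta_rot": [0,0,-90]},
    {"travel": [-22.1,-14.3,0],"delta_rot": [0,0,-90]}
  ],
  "fingers": 0,
  "grip_force": 40
}}

```text
time: 1.65
tool_pos: [506.9, -221.0, 231.2]
tcp_rot: [0.001, 1.0, 0.0, -0.0]
force: [0.5, -0.4, -0.3]
opening: 85.5
gripper_force: 0.0
```

```bash
python3 - <<'E'
from rig import r,capture
from h import *
c=capture("wrist");np.savez("w10.npz",**c);I=c["color"]
cv2.imwrite("pics/w1.png",cv2.resize(I,(800,500),interpolation=cv2.INTER_CUBIC)[:,:,::-1])
st=r.state();print(st["time"],st["tool_pos"],st["tcp_rot"],st["opening"])
w=Cam(c)
print(w.proj([[507,-221,137],[507,-192,167],[507,-250,167],[480,-165,60],[480,-278,60]]))
E
```

```text
1.7 [ 507.01367321 -220.95906609  231.29620925] [ 6.72240633e-04  9.99999774e-01  5.82023601e-06 -8.14455831e-07] 85.64320673581867
[[319.00325    203.00992381]
 [359.14288287 214.98025193]
 [278.83295154 215.09638009]
 [373.00234743 156.50359733]
 [264.05170051 156.68644741]]
```

View pics/w1.png

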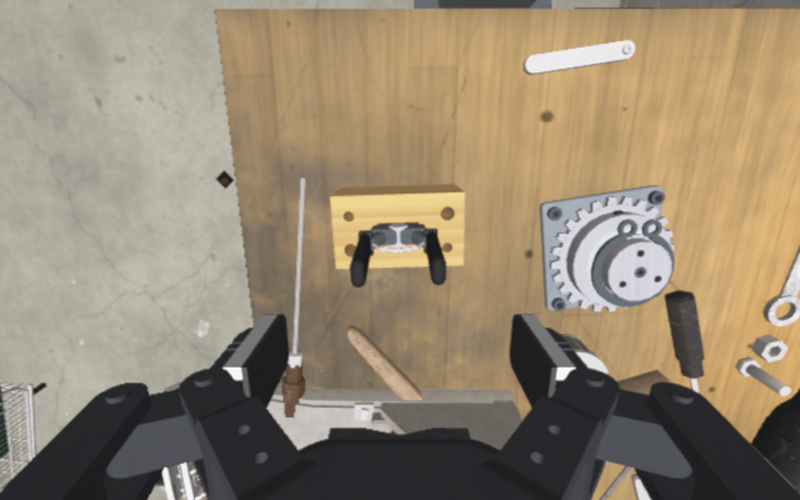

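The pliers stand central between the open fingers: grip tops at px (287,218) and (350,218) as predicted, block corners matching within 2 px. Going down.

Request:
{"api": "drive_tool", "payload": {
  "commands": [
    {"travel": [-0.1,-0.05,4],"delta_rot": [0,0,0]},
    {"travel": [-0.1,-0.05,8],"delta_rot": [0,0,0]},
    {"travel": [-0.1,-0.05,11],"delta_rot": [0,0,0]},
    {"travel": [-0.1,-0.05,11.7],"delta_rot": [0,0,0]},
    {"travel": [-0.1,-0.05,11.7],"delta_rot": [0,0,0]}
  ]
}}

```text
time: 2.33
tool_pos: [508.2, -221.6, 114.6]
tcp_rot: [0.0, 1.0, 0.0, -0.0]
force: [-0.3, -0.3, 0.3]
opening: 85.4
gripper_force: 0.0
```

Request:
{"api": "drive_tool", "payload": {
  "commands": [
    {"travel": [0,0,0],"delta_rot": [0,0,0]},
    {"travel": [0,0,0],"delta_rot": [0,0,0]},
    {"travel": [0,0,0],"delta_rot": [0,0,0]},
    {"travel": [0,0,0],"delta_rot": [0,0,0]}
  ],
  "fingers": 80
}}

```text
time: 2.82
tool_pos: [508.2, -221.6, 114.7]
tcp_rot: [-0.0, 1.0, -0.0, 0.0]
force: [0.8, 0.3, 2.0]
opening: 58.8
gripper_force: 1.2
```

Request:
{"api": "drive_tool", "payload": {
  "commands": [
    {"travel": [0,0,0],"delta_rot": [0,0,0]},
    {"travel": [0,0,0],"delta_rot": [0,0,0]},
    {"travel": [0,0,0],"delta_rot": [0,0,0]}
  ],
  "fingers": 88
}}

```text
time: 3.2
tool_pos: [508.6, -221.6, 115.1]
tcp_rot: [0.0, 1.0, -0.0, 0.001]
force: [-0.9, 2.3, 13.8]
opening: 56.4
gripper_force: 17.8
```

Request:
{"api": "drive_tool", "payload": {
  "commands": [
    {"travel": [0,0,-3],"delta_rot": [0,0,0]},
    {"travel": [0,0,-7],"delta_rot": [0,0,0]},
    {"travel": [0,0,-12],"delta_rot": [0,0,0]},
    {"travel": [0,4,-12],"delta_rot": [0,0,0]},
    {"travel": [0,9,-12],"delta_rot": [0,0,0]},
    {"travel": [0,14,-12],"delta_rot": [0,0,0]},
    {"travel": [0,18,-12],"delta_rot": [0,0,0]},
    {"travel": [0,20.6,-12],"delta_rot": [0,0,0]},
    {"travel": [0,20.6,-11],"delta_rot": [0,0,0]},
    {"travel": [0,20.6,-9.5],"delta_rot": [0,0,0]},
    {"travel": [0,20.6,-8.5],"delta_rot": [0,0,0]},
    {"travel": [0,20.6,-8.5],"delta_rot": [0,0,0]},
    {"travel": [0,20.6,-8.5],"delta_rot": [0,0,0]}
  ]
}}

```text
time: 4.82
tool_pos: [508.1, -15.9, 199.3]
tcp_rot: [0.0, 1.0, -0.0, -0.0]
force: [1.2, 0.0, -1.9]
opening: 56.3
gripper_force: 15.4
```

```bash
python3 - <<'E'
from rig import r,capture
from h import *
c=capture("wrist");np.savez("w20.npz",**c);I=c["color"]
d=capture("side");np.savez("side20.npz",**d)
st=r.state();print(st["time"],st["tool_pos"],st["tcp_rot"],st["opening"])
t=crop(I,240,100,160,130,5);t=t[:600];cv2.imwrite("pics/w2.png",t[:,:,::-1])
w=Cam(c);p=st["tool_pos"]
print(w.proj([[p[0],p[1]-9.5,p[2]-111],[p[0],p[1]+9.5,p[2]-111],[543,-16.5,72]]))
E
```

```text
4.925 [508.21980561 -15.72725367 199.59713428] [ 1.68597515e-04  9.99999955e-01 -3.37378550e-05  2.47337610e-04] 56.02993930107205
[[308.34809648 197.60781814]
 [330.18614176 197.59847961]
 [318.46618335 227.90289912]]
```

View pics/w2.png

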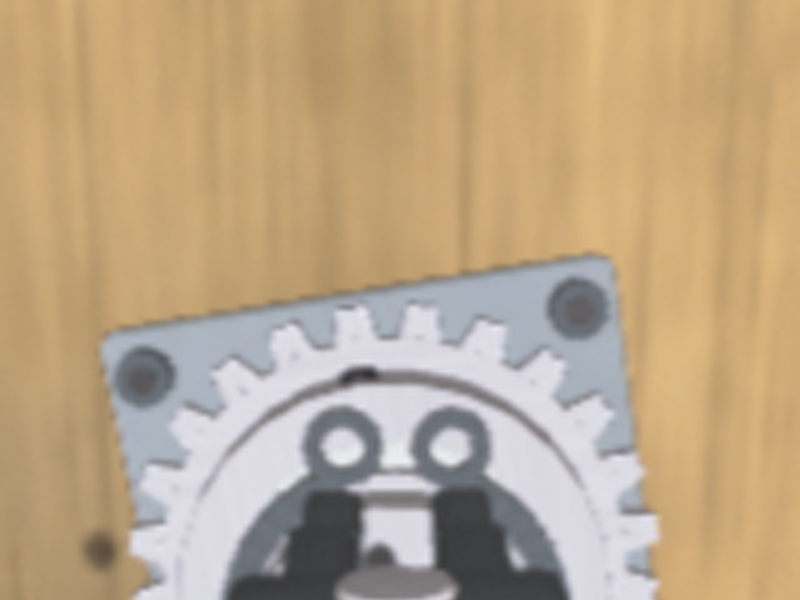

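Tile scale 5 from (240,100): lug centres (342,446), (450,446), so yaw is about 0; jaw ends centred at (335,500), (462,500) with front bottom edge at row about 490 - squeezed pin spacing about 21.7 mm.

```bash
python3 - <<'E'
from h import *
w=Cam(np.load("w20.npz"));f=lambda x:np.round(x,1)
T=lambda u,v:(240+u/5-.4,100+v/5-.4)
for z in(61,62):print("eyes",f(w.atz(T(342,446),z)),f(w.atz(T(450,446),z)))
for z in(92.5,94.5,96.5):print("jaw front",f(w.atz(T(335,490),z)),f(w.atz(T(462,490),z)))
print(f(-w.V[:3,:3].T@w.V[:3,3]))
# prediction check of lugs given ring concentric at (543,-16.5), yaw psi
E
```

```text
eyes [507.3 -26.5  61. ] [507.3  -5.8  61. ]
eyes [507.  -26.5  62. ] [507.   -5.9  62. ]
jaw front [507.1 -26.6  92.5] [507.1  -4.8  92.5]
jaw front [506.5 -26.5  94.5] [506.6  -4.9  94.5]
jaw front [506.  -26.4  96.5] [506.   -5.   96.5]
[436.7 -15.8 341.2]
```

Request:
{"api": "drive_tool", "payload": {
  "commands": [
    {"travel": [0.42,-0.05,0.8],"delta_rot": [0,0,0]},
    {"travel": [0.42,-0.05,1.6],"delta_rot": [0,0,0]},
    {"travel": [0.42,-0.05,2.2],"delta_rot": [0,0,0]},
    {"travel": [0.42,-0.05,2.2],"delta_rot": [0,0,0]},
    {"travel": [0.42,-0.05,2.2],"delta_rot": [0,0,0]}
  ]
}}

```text
time: 5.55
tool_pos: [503.9, -15.9, 177.3]
tcp_rot: [-0.0, 1.0, 0.0, 0.0]
force: [0.3, 0.6, -1.1]
opening: 55.9
gripper_force: 15.4
```

```bash
python3 - <<'E'
from rig import r,capture
from h import *
c=capture("wrist");np.savez("w30.npz",**c);I=c["color"]
d=capture("side");np.savez("side30.npz",**d)
st=r.state();print(st["time"],st["tool_pos"],st["tcp_rot"],st["opening"],st["force"])
a=crop(I,280,160,80,75,8);a=cv2.resize(a,(400,375)) if 0 else crop(I,290,165,57,75,7)
b=crop(d["color"],300,190,80,105,5)
t=np.hstack([a[:525],b[:525]]);cv2.imwrite("pics/w3.png",t[:,:,::-1]);print(a.shape,b.shape)
w=Cam(c);s=Cam(d);p=st["tool_pos"]
q=[[507.1,-26.5,61],[507.1,-6,61]]
print(w.proj(q),s.proj(q),s.proj([[507,-25.5,66],[507,-6,66],[507,-16,80]]))
E
```

```text
5.65 [503.98637267 -15.97938159 177.48305052] [-7.07844074e-06  9.99999983e-01 -6.68860173e-06  1.82283006e-04] 55.84261868538849 [-1.19809516  1.05291488 -1.79873032]
(525, 399, 3) (525, 400, 3)
[[307.24707047 199.20755136]
 [330.26311162 199.21356435]] [[325.09016813 224.37912717]
 [322.78329631 218.69984688]] [[324.99652063 221.94350058]
 [322.7979183  216.56594996]
 [324.108028   213.22354442]]
```

View pics/w3.png

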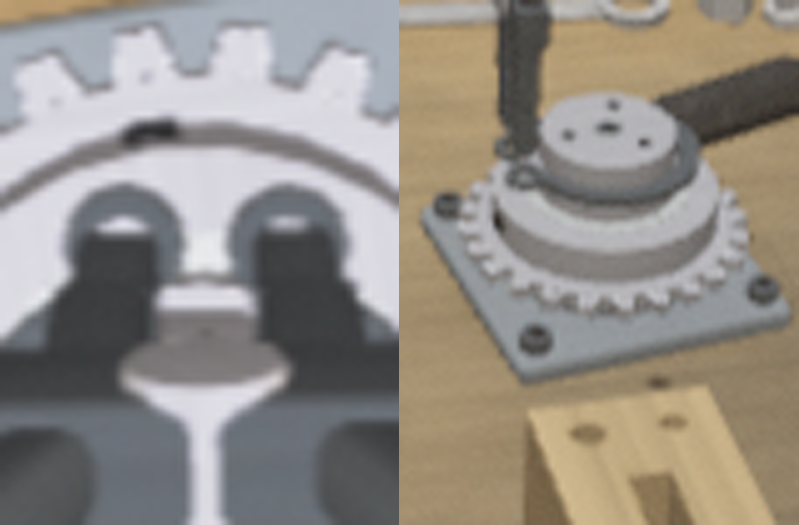

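Left tile (scale 7 from (290,165)): lug centres about (124.5,244) and (289.5,245); jaw ends centred (117.5) and (301), front edge row 231. The side tile shows the jaws just above the lugs.

```bash
python3 - <<'E'
from h import *
w=Cam(np.load("w30.npz"));f=lambda x:np.round(x,1)
T=lambda u,v:(290+u/7-.43,165+v/7-.43)
for z in(62,):print("eyes",f(w.atz(T(124.5,244),z)),f(w.atz(T(289.5,245),z)),"lug front",f(w.atz(T(124,183),z)),f(w.atz(T(289,183),z)))
for z in(70.5,72.5,74.5):print("jaw front",f(w.atz(T(117.5,232),z)),f(w.atz(T(301,230),z)))
E
```

```text
eyes [507.  -26.4  62. ] [507.1  -5.4  62. ] lug front [499.  -26.3  62. ] [499.   -5.6  62. ]
jaw front [503.  -26.9  70.5] [502.8  -4.4  70.5]
jaw front [502.5 -26.8  72.5] [502.2  -4.5  72.5]
jaw front [501.9 -26.7  74.5] [501.6  -4.6  74.5]
```

Request:
{"api": "drive_tool", "payload": {
  "commands": [
    {"travel": [0,-0.02,0.3],"delta_rot": [0,0,0]},
    {"travel": [0,-0.02,0.5],"delta_rot": [0,0,0]},
    {"travel": [0,-0.02,0.65],"delta_rot": [0,0,0]},
    {"travel": [0,-0.02,0.65],"delta_rot": [0,0,0]}
  ],
  "fingers": 87
}}

```text
time: 6.15
tool_pos: [503.7, -16.2, 170.6]
tcp_rot: [-0.0, 1.0, 0.0, -0.0]
force: [0.0, 0.0, -0.6]
opening: 56.0
gripper_force: 15.3
```

Request:
{"api": "drive_tool", "payload": {
  "commands": [
    {"travel": [0,0,0.15],"delta_rot": [0,0,0]},
    {"travel": [0,0,0.25],"delta_rot": [0,0,0]},
    {"travel": [0,0,0.25],"delta_rot": [0,0,0]}
  ]
}}

```text
time: 6.52
tool_pos: [503.8, -16.1, 168.2]
tcp_rot: [-0.0, 1.0, 0.0, -0.0]
force: [0.4, 0.1, -1.6]
opening: 56.4
gripper_force: 15.3
```

```bash
python3 - <<'E'
from rig import r,capture
from h import *
c=capture("wrist");np.savez("w40.npz",**c);I=c["color"]
d=capture("side");np.savez("side40.npz",**d)
st=r.state();print(st["time"],st["tool_pos"],st["opening"],st["force"])
a=crop(I,290,165,57,75,7)
b=crop(d["color"],305,195,57,75,7)
cv2.imwrite("pics/w4.png",np.hstack([a,b])[:,:,::-1])
E
```

```text
6.625 [503.80433313 -16.18102865 168.30442531] 56.1795365384022 [-0.05923666  0.32622257 -1.62388377]
```

View pics/w4.png

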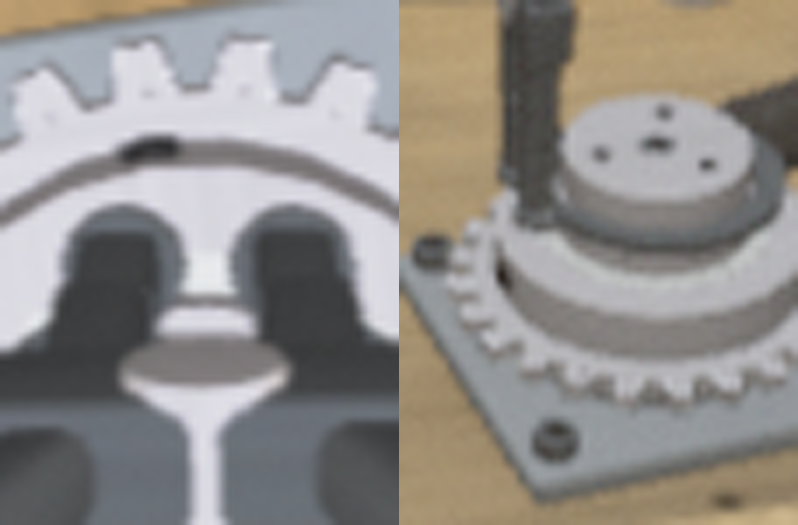

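Pins look seated: jaw ends lie centred on both lugs (left tile (117,235) and (300,235)), no contact force. Squeezing in stages.

Request:
{"api": "drive_tool", "payload": {
  "commands": [
    {"travel": [0,0,-0.05],"delta_rot": [0,0,0]},
    {"travel": [-0.02,0,-0.07],"delta_rot": [0,0,0]},
    {"travel": [-0.03,0,-0.07],"delta_rot": [0,0,0]}
  ],
  "fingers": 108
}}

```text
time: 7.0
tool_pos: [504.2, -16.1, 169.1]
tcp_rot: [0.0, 1.0, 0.0, 0.0]
force: [0.4, 0.9, 0.1]
opening: 49.5
gripper_force: 18.7
```

Request:
{"api": "drive_tool", "payload": {
  "commands": [
    {"travel": [-0.02,0,-0.04],"delta_rot": [0,0,0]},
    {"travel": [-0.05,0,-0.08],"delta_rot": [0,0,0]},
    {"travel": [-0.05,0,-0.08],"delta_rot": [0,0,0]}
  ],
  "fingers": 128
}}

```text
time: 7.38
tool_pos: [504.5, -16.3, 169.7]
tcp_rot: [-0.0, 1.0, -0.0, -0.0]
force: [-0.1, -0.7, -0.8]
opening: 42.9
gripper_force: 19.9
```

```bash
python3 - <<'E'
from rig import r,capture
from h import *
c=capture("wrist");np.savez("w50.npz",**c)
st=r.state();print(st["time"],st["tool_pos"],st["opening"],st["force"],st["moment"],st["gripper_force"])
I=c["color"].astype(int)
g=I.sum(2)//3
# darkness profile rows
for row in range(193,204,2): print(row,' '.join('%d'%v for v in g[row,295:345]))
E
```

```text
7.425 [504.52780739 -16.21950564 169.70782588] 43.039517142027854 [-0.04839035  0.32550389 -1.46884586] [-0.01908148  0.03641372  0.02225167] 19.905798106774455
193 99 95 107 110 110 111 111 109 108 110 133 169 202 215 218 221 223 223 221 219 220 220 220 219 218 217 219 219 220 219 218 216 217 218 217 198 158 122 111 112 113 112 112 113 113 113 112 111 104 98
195 110 110 110 110 109 110 110 109 112 113 110 107 114 176 213 219 223 223 222 220 219 220 220 220 217 217 218 219 220 219 219 217 217 217 200 152 112 112 113 109 99 85 78 77 77 78 79 79 83 83
197 71 70 68 67 67 65 66 67 81 106 116 114 112 115 176 214 222 224 222 220 219 219 220 221 218 217 218 218 220 220 219 218 216 199 150 112 113 115 124 103 66 61 62 63 64 65 64 66 66 69
199 65 65 65 65 66 65 64 66 85 136 140 117 112 113 137 191 219 224 223 221 220 220 222 222 220 215 215 219 221 220 219 218 215 185 138 114 112 111 98 75 64 64 66 65 65 67 67 69 67 70
201 66 66 66 67 66 65 67 66 66 89 104 111 112 117 153 213 231 233 230 227 226 230 233 234 233 233 233 232 232 232 232 232 230 225 185 125 114 105 80 63 63 64 66 65 66 66 66 67 69 70
203 64 64 63 63 63 64 63 62 60 60 79 102 114 121 172 221 234 235 232 228 227 230 233 233 232 233 233 233 233 234 235 235 235 232 211 155 119 94 67 58 60 59 61 60 63 62 63 63 63 66
```

Request:
{"api": "drive_tool", "payload": {
  "commands": [
    {"travel": [-0.02,0,-0.03],"delta_rot": [0,0,0]},
    {"travel": [-0.04,0,-0.06],"delta_rot": [0,0,0]},
    {"travel": [-0.05,0,-0.06],"delta_rot": [0,0,0]},
    {"travel": [-0.05,0,-0.06],"delta_rot": [0,0,0]}
  ],
  "fingers": 148
}}

```text
time: 7.92
tool_pos: [505.1, -16.2, 170.4]
tcp_rot: [-0.0, 1.0, 0.0, -0.0]
force: [-0.9, 0.4, -2.7]
opening: 37.6
gripper_force: 39.2
```

Request:
{"api": "drive_tool", "payload": {
  "commands": [
    {"travel": [0,0,0],"delta_rot": [0,0,0]},
    {"travel": [0,0,0],"delta_rot": [0,0,0]}
  ],
  "fingers": 156
}}

```text
time: 8.18
tool_pos: [505.1, -16.1, 170.4]
tcp_rot: [-0.0, 1.0, 0.0, 0.0]
force: [-0.9, -0.1, -1.7]
opening: 37.5
gripper_force: 39.2
```

```bash
cat >look.py <<'E'
from rig import r,capture
from h import *
import sys
k=sys.argv[1]
c=capture("wrist");np.savez(f"w{k}.npz",**c)
d=capture("side");np.savez(f"side{k}.npz",**d)
e=capture("scene");np.savez(f"scene{k}.npz",**e)
st=r.state();print(st["time"],st["tool_pos"],st["opening"],st["force"],st["moment"],st["gripper_force"])
I=c["color"].astype(int)
g=I.sum(2)//3
for row in range(int(sys.argv[2]),int(sys.argv[3]),2): print(row,' '.join('%d'%v for v in g[row,292:348]))
E
python3 look.py 60 191 206
```

```text
8.325 [505.09449589 -16.17993175 170.40434588] 37.664922418291 [-1.68259595  0.85304604 -1.14104659] [0.01212237 0.17892874 0.05126963] 39.2135247902479
191 155 124 108 97 95 97 97 105 122 152 194 215 219 222 222 220 218 219 222 223 222 220 220 220 220 221 219 217 218 219 220 220 219 218 217 217 218 219 219 218 219 215 186 135 104 106 111 112 113 113 113 114 112 117 156 201
193 100 106 111 112 113 113 113 113 113 111 109 117 150 196 219 221 219 218 220 223 223 221 220 220 220 221 220 218 218 218 220 219 219 219 218 217 218 219 219 217 199 151 114 111 112 111 110 105 100 100 101 101 105 109 111 117
195 92 92 88 86 85 82 78 82 95 106 112 113 115 136 190 218 219 219 220 223 224 222 220 219 220 221 220 218 218 219 219 220 220 219 218 217 218 218 218 213 164 111 112 114 109 88 65 63 64 65 66 65 68 68 71 77
197 67 67 65 65 66 66 65 65 70 77 98 112 113 114 139 195 218 219 219 221 224 222 221 219 219 220 221 219 218 218 219 220 220 219 218 217 218 218 216 184 132 113 112 110 88 65 64 65 66 65 68 68 67 68 71 72
199 69 68 66 67 66 66 66 66 67 77 100 111 112 113 128 189 219 220 219 222 226 226 224 220 223 229 229 224 225 228 222 216 221 224 222 219 218 218 218 211 166 117 111 94 72 65 66 66 67 67 68 68 69 70 72 71
201 71 69 67 67 66 66 66 65 65 61 64 93 112 116 142 206 229 231 232 234 234 232 228 228 231 233 234 233 233 234 233 233 234 235 236 234 231 230 228 214 179 139 96 68 60 61 61 62 62 64 64 64 64 66 70 75
203 66 62 63 63 63 62 63 64 63 62 60 73 100 137 204 230 233 233 233 235 235 232 228 226 229 231 233 231 231 232 232 232 234 235 236 235 234 234 234 232 227 191 115 67 62 61 61 61 62 64 65 64 65 66 69 90
205 66 65 64 64 63 64 63 63 63 62 62 65 100 187 227 231 230 228 222 208 189 170 153 145 145 147 148 144 147 148 149 157 170 181 206 218 225 231 233 232 226 181 100 65 62 63 63 65 64 65 65 64 65 68 71 78
```

```bash
python3 - <<'E'
from h import *
f=lambda x:np.round(x,1)
w=load("wrist");C=lambda u,v:(165+u/5-.4,130+v/5-.4)
print("w0 shaft",f(w.atz(C(260,353),72)),"eyes",f(w.atz(C(104,288),62)),f(w.atz(C(118,379),62)))
w=Cam(np.load("w10.npz"));C=lambda u,v:((u+.5)/1.25-.5,(v+.5)/1.25-.5)
print("w1 shaft",f(w.atz(C(641,272),72)),"eyes",f(w.atz(C(627,227),62)),f(w.atz(C(653,228),62)))
# gray circle of shaft top: fit by bright region ellipse in w0 around the center
I=np.load("wrist0.npz")["color"]
g=cv2.cvtColor(I,cv2.COLOR_RGB2GRAY)
G=cv2.resize(g[150:250,170:280],None,fx=6,fy=6,interpolation=cv2.INTER_CUBIC)
w=load("wrist")
# predicted model projections: top circle d54 at z72; search centre maximizing edge gradient
gx=cv2.Sobel(cv2.GaussianBlur(g,(0,0),.8).astype(np.float32),cv2.CV_32F,1,0);gy=cv2.Sobel(cv2.GaussianBlur(g,(0,0),.8).astype(np.float32),cv2.CV_32F,0,1)
m=np.hypot(gx,gy);t=np.linspace(0,2*np.pi,180)
from itertools import product
def score(cx,cy,z,R):
    p=w.proj(np.c_[cx+R*np.cos(t),cy+R*np.sin(t),0*t+z]).astype(np.float32)
    return cv2.remap(m,p[:,0].copy(),p[:,1].copy(),cv2.INTER_LINEAR).mean()
for z,R in((72,27),(46,45)):
    print(z,max((score(x,y,z,R),x,y) for x,y in product(np.arange(538,549,.25),np.arange(-22,-10,.25))))
E
```

```text
w0 shaft [543.4 -16.4  72. ] eyes [508.1  -5.   62. ] [508.6 -25.3  62. ]
w1 shaft [543.  -16.3  72. ] eyes [506.3 -28.6  62. ] [507.2  -6.5  62. ]
72 (np.float32(198.41298), np.float64(543.25), np.float64(-16.25))
46 (np.float32(145.95488), np.float64(546.25), np.float64(-14.25))
```

Request:
{"api": "drive_tool", "payload": {
  "commands": [
    {"travel": [-0.05,-0.02,0],"delta_rot": [0,0,0]},
    {"travel": [-0.1,-0.03,0],"delta_rot": [0,0,0]},
    {"travel": [-0.1,-0.03,0.1],"delta_rot": [0,0,0]},
    {"travel": [-0.1,-0.03,0.2],"delta_rot": [0,0,0]},
    {"travel": [-0.1,-0.03,0.3],"delta_rot": [0,0,0]},
    {"travel": [-0.1,-0.03,0.3],"delta_rot": [0,0,0]}
  ]
}}

```text
time: 9.07
tool_pos: [506.1, -16.5, 167.3]
tcp_rot: [0.0, 1.0, 0.0, -0.0]
force: [0.3, -0.6, -1.1]
opening: 37.9
gripper_force: 39.4
```

```bash
python3 look.py 70 193 204; python3 - <<'E'
from h import *
for n in("side60","side70"):
    b=crop(np.load(n+".npz")["color"],300,195,100,75,4)
    cv2.imwrite(f"pics/{n}.png",b[:,:,::-1])
E
```

```text
9.225 [506.10746513 -16.46893565 167.41475412] 37.28537420493994 [ 0.65627035  0.29525059 -1.9335916 ] [0.00921652 0.00114635 0.0238901 ] 39.42241437267512
193 97 98 102 106 110 112 110 110 110 108 114 134 169 207 220 222 219 218 220 223 223 222 220 219 220 220 219 218 217 218 219 220 220 218 218 217 218 218 218 218 215 182 130 108 109 111 113 113 113 112 113 112 112 111 104 105
195 112 112 113 116 117 117 118 121 118 114 111 109 108 144 200 220 220 218 219 222 224 222 221 219 220 220 221 219 218 218 219 220 220 219 219 217 217 218 218 213 175 125 112 112 114 111 104 116 130 130 119 103 94 93 98 103
197 86 82 79 90 91 90 94 104 122 135 128 116 114 111 145 200 219 219 219 222 223 223 221 219 219 220 221 220 218 217 219 219 220 219 219 217 217 218 216 185 135 112 113 115 129 110 71 63 65 65 66 66 65 67 69 77
199 67 65 63 64 63 63 64 63 73 125 138 121 113 112 125 188 219 221 219 217 223 226 219 221 226 224 221 226 230 229 227 222 223 225 224 220 219 219 216 184 134 115 112 103 83 67 63 65 65 65 65 67 66 67 71 73
201 69 65 65 65 65 64 65 65 64 65 83 105 114 118 149 207 229 231 232 234 234 232 228 228 230 233 234 233 233 233 233 233 233 235 235 234 233 232 231 223 179 122 105 82 64 64 65 65 66 66 66 66 68 70 70 75
203 69 66 66 64 63 63 64 64 63 62 64 81 104 122 168 218 231 232 233 235 235 233 229 227 227 230 231 231 231 231 232 232 233 234 235 235 234 234 234 231 213 156 99 67 59 59 60 61 60 62 62 63 63 64 67 84
```

```bash
cat >prof.py <<'E'
from h import *
import sys
for cam,az in(("scene",0),("side",-60)):
  for k in sys.argv[1:]:
    c=np.load(f"{cam}{k}.npz");w=Cam(c);g=c["color"].astype(np.float32).mean(2)
    a=np.radians(az);P=lambda R,z:[543.2+R*np.cos(a),-16.3+R*np.sin(a),z]
    # profile in 0.5px from shaft top edge to boss edge
    A=w.proj([P(27,72)])[0];B=w.proj([P(45,46)])[0]
    n=int(np.hypot(*(B-A))*2)+8;L=np.linspace(0,1,n)[:,None];p=(A+(B-A)*L*1.1).astype(np.float32)
    print(cam,k,A,B,cv2.remap(g,p[:,0].copy(),p[:,1].copy(),1).ravel().astype(int).tolist())
    for z in(62,60,56,50,46):print("   ringouter z",z,np.round(w.proj([P(36.5,z)])[0]-A,1),end="")
    print()
E
python3 prof.py 0 60 70
```

```text
scene 0 [327.75073887 241.62359942] [328.15690511 255.51041358] [160, 143, 129, 116, 114, 112, 111, 109, 108, 108, 107, 106, 106, 102, 99, 115, 134, 154, 178, 192, 194, 195, 194, 193, 192, 192, 192, 192, 191, 188, 182, 162, 143, 131, 118]
   ringouter z 62 [0.3 6.4]   ringouter z 60 [0.2 6.9]   ringouter z 56 [0.2 7.9]   ringouter z 50 [0.1 9.5]   ringouter z 46 [-0.  10.5]
scene 60 [327.75073887 241.62359942] [328.15690511 255.51041358] [156, 139, 125, 113, 111, 109, 107, 106, 105, 105, 105, 104, 102, 100, 99, 122, 150, 170, 184, 193, 192, 191, 190, 189, 189, 189, 189, 188, 187, 184, 178, 158, 140, 128, 115]
   ringouter z 62 [0.3 6.4]   ringouter z 60 [0.2 6.9]   ringouter z 56 [0.2 7.9]   ringouter z 50 [0.1 9.5]   ringouter z 46 [-0.  10.5]
scene 70 [327.75073887 241.62359942] [328.15690511 255.51041358] [156, 139, 126, 114, 114, 116, 129, 148, 158, 161, 159, 145, 131, 122, 114, 110, 107, 105, 104, 104, 103, 102, 100, 98, 120, 144, 161, 174, 181, 181, 177, 158, 140, 127, 115]
   ringouter z 62 [0.3 6.4]   ringouter z 60 [0.2 6.9]   ringouter z 56 [0.2 7.9]   ringouter z 50 [0.1 9
[... 521 characters left out ...]
7, 106, 105, 105, 106, 105, 98, 90, 93, 114, 140, 163, 182, 188, 188, 186, 183, 180, 182, 184, 184, 184, 184, 183, 182, 180, 178, 168, 154, 137, 124, 115, 114]
   ringouter z 62 [3.2 6.4]   ringouter z 60 [3.2 7.3]   ringouter z 56 [3.1 9. ]   ringouter z 50 [ 2.9 11.6]   ringouter z 46 [ 2.8 13.3]
side 70 [351.94881829 220.76573672] [357.85581354 235.97244543] [148, 132, 118, 108, 108, 107, 109, 117, 131, 148, 162, 164, 162, 149, 139, 133, 126, 121, 114, 105, 103, 104, 102, 98, 93, 91, 96, 121, 150, 168, 176, 182, 180, 177, 168, 155, 139, 124, 113, 113]
   ringouter z 62 [3.2 6.4]   ringouter z 60 [3.2 7.3]   ringouter z 56 [3.1 9. ]   ringouter z 50 [ 2.9 11.6]   ringouter z 46 [ 2.8 13.3]
```

Profiles show the ring's back and side dropped past the land (scene ring edge moved 4 px down ≈ 12 mm). Now lower the lugs.

Request:
{"api": "drive_tool", "payload": {
  "commands": [
    {"travel": [0,0,0.15],"delta_rot": [0,0,0]},
    {"travel": [0,0,0.3],"delta_rot": [0,0,0]},
    {"travel": [0,0,0.45],"delta_rot": [0,0,0]},
    {"travel": [0,0,0.6],"delta_rot": [0,0,0]},
    {"travel": [0,0,0.7],"delta_rot": [0,0,0]},
    {"travel": [0,0,0.7],"delta_rot": [0,0,0]}
  ]
}}

```text
time: 9.98
tool_pos: [507.3, -16.6, 161.4]
tcp_rot: [0.0, 1.0, -0.0, 0.001]
force: [-0.1, 0.1, 15.7]
opening: 37.8
gripper_force: 42.3
```

Request:
{"api": "drive_tool", "payload": {
  "commands": [
    {"travel": [0,0,0.1],"delta_rot": [0,0,0]},
    {"travel": [0,0,0.1],"delta_rot": [0,0,0]}
  ]
}}

```text
time: 10.22
tool_pos: [508.1, -16.6, 161.0]
tcp_rot: [0.0, 1.0, -0.0, 0.002]
force: [0.4, 0.7, 23.7]
opening: 37.4
gripper_force: 43.9
```

Request:
{"api": "drive_tool", "payload": {
  "commands": [
    {"travel": [0,0,0.1],"delta_rot": [0,0,0]},
    {"travel": [0,0,0.1],"delta_rot": [0,0,0]}
  ]
}}

```text
time: 10.48
tool_pos: [508.9, -16.7, 160.7]
tcp_rot: [0.0, 1.0, -0.0, 0.003]
force: [-0.4, 0.6, 34.4]
opening: 37.5
gripper_force: 45.5
```

Request:
{"api": "drive_tool", "payload": {
  "commands": [
    {"travel": [0,0,-0.15],"delta_rot": [0,0,0]},
    {"travel": [0,0,-0.25],"delta_rot": [0,0,0]},
    {"travel": [0,0,-0.25],"delta_rot": [0,0,0]}
  ]
}}

```text
time: 10.85
tool_pos: [506.8, -16.5, 161.6]
tcp_rot: [-0.0, 1.0, -0.0, 0.001]
force: [0.7, -0.2, 9.2]
opening: 37.7
gripper_force: 41.3
```

```bash
python3 look.py 80 205 205; python3 prof.py 80; python3 - <<'E'
from h import *
a=crop(np.load("w80.npz")["color"],280,165,80,90,5)
b=crop(np.load("side80.npz")["color"],300,195,80,90,5)
cv2.imwrite("pics/w8.png",np.hstack([a,b])[:,:,::-1])
E
```

```text
11.0 [506.9081696  -16.52129519 161.57320703] 37.59207809795911 [-0.4597764  -0.35360906  9.5900867 ] [ 0.16816162  0.02498867 -0.05593824] 41.379044672939926
scene 80 [327.75073887 241.62359942] [328.15690511 255.51041358] [157, 140, 126, 114, 114, 116, 129, 148, 159, 161, 159, 145, 131, 122, 113, 110, 107, 105, 104, 103, 102, 100, 98, 95, 117, 142, 161, 174, 182, 182, 178, 158, 140, 128, 115]
   ringouter z 62 [0.3 6.4]   ringouter z 60 [0.2 6.9]   ringouter z 56 [0.2 7.9]   ringouter z 50 [0.1 9.5]   ringouter z 46 [-0.  10.5]
side 80 [351.94881829 220.76573672] [357.85581354 235.97244543] [150, 134, 120, 111, 110, 109, 111, 117, 131, 148, 162, 164, 161, 148, 138, 133, 131, 129, 123, 114, 108, 105, 105, 104, 101, 95, 93, 110, 135, 157, 172, 182, 180, 178, 168, 154, 137, 123, 113, 113]
   ringouter z 62 [3.2 6.4]   ringouter z 60 [3.2 7.3]   ringouter z 56 [3.1 9. ]   ringouter z 50 [ 2.9 11.6]   ringouter z 46 [ 2.8 13.3]
```

View pics/w8.png

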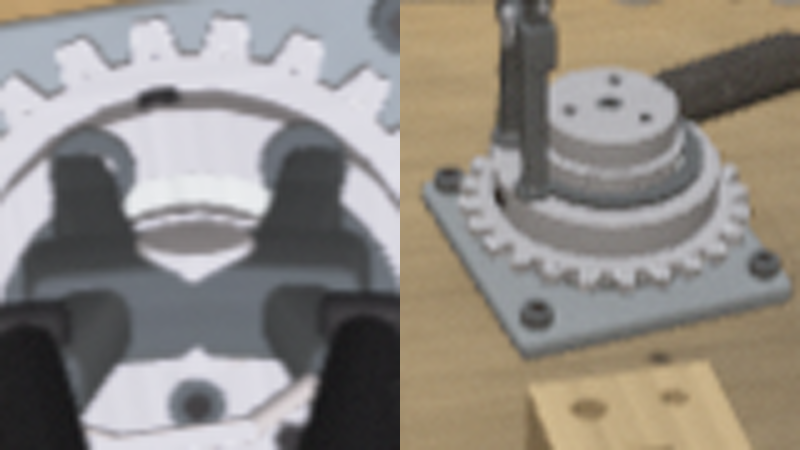

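The picture shows both jaw ends on the widely spread lugs (left tile (85,160), (315,160)) and, in the side tile, the ring flat down on the boss below the land. Now release in stages, following down.

Request:
{"api": "drive_tool", "payload": {
  "commands": [
    {"travel": [0.02,0,0],"delta_rot": [0,0,0]},
    {"travel": [0.04,0,0.06],"delta_rot": [0,0,0]},
    {"travel": [0.04,0,0.06],"delta_rot": [0,0,0]}
  ],
  "fingers": 132
}}

```text
time: 11.38
tool_pos: [506.5, -16.5, 160.9]
tcp_rot: [0.0, 1.0, -0.0, 0.001]
force: [-1.0, 1.1, 11.9]
opening: 41.0
gripper_force: 24.4
```

Request:
{"api": "drive_tool", "payload": {
  "commands": [
    {"travel": [0.02,0,0.04],"delta_rot": [0,0,0]},
    {"travel": [0.05,0,0.1],"delta_rot": [0,0,0]},
    {"travel": [0.05,0,0.1],"delta_rot": [0,0,0]}
  ],
  "fingers": 112
}}

```text
time: 11.75
tool_pos: [505.7, -16.6, 159.7]
tcp_rot: [0.0, 1.0, -0.0, 0.001]
force: [-0.4, -0.1, 9.5]
opening: 48.0
gripper_force: 18.7
```

Request:
{"api": "drive_tool", "payload": {
  "commands": [
    {"travel": [0.02,0,0.04],"delta_rot": [0,0,0]},
    {"travel": [0.05,0,0.1],"delta_rot": [0,0,0]},
    {"travel": [0.05,0,0.1],"delta_rot": [0,0,0]}
  ],
  "fingers": 95
}}

```text
time: 12.12
tool_pos: [504.7, -16.5, 158.2]
tcp_rot: [-0.0, 1.0, -0.0, 0.0]
force: [0.7, 0.4, 2.5]
opening: 53.6
gripper_force: 16.6
```

Request:
{"api": "drive_tool", "payload": {
  "commands": [
    {"travel": [0.0,0,0.04],"delta_rot": [0,0,0]},
    {"travel": [0.0,0,0.04],"delta_rot": [0,0,0]},
    {"travel": [0.0,0,0.04],"delta_rot": [0,0,0]}
  ],
  "fingers": 86
}}

```text
time: 12.5
tool_pos: [504.6, -16.5, 157.8]
tcp_rot: [0.0, 1.0, 0.0, -0.0]
force: [0.3, -0.9, -1.8]
opening: 56.8
gripper_force: 15.2
```

```bash
python3 look.py 90 181 204; python3 prof.py 90
```

```text
12.65 [504.67309721 -16.47273938 157.86089804] 56.69409970402105 [ 0.56516784  0.22596967 -1.12108147] [-0.0424609   0.02741695 -0.03658538] 15.19038862553316
181 220 221 222 222 221 221 222 218 191 155 145 143 146 169 203 218 220 221 221 221 221 221 221 220 220 220 219 219 219 218 218 218 218 217 217 217 218 213 206 200 188 173 186 209 219 221 221 221 220 220 221 218 200 180 178 177
183 200 218 221 222 203 203 219 221 220 217 216 218 219 219 219 218 218 218 218 218 218 218 217 218 217 218 218 219 218 219 219 219 219 219 220 220 220 220 221 221 221 221 222 222 222 221 217 218 221 221 221 204 181 177 178 177
185 208 221 219 219 217 217 217 217 217 217 218 217 218 218 218 218 216 215 214 213 215 214 214 215 217 219 219 219 220 220 219 219 220 221 221 222 222 221 221 220 220 220 220 220 220 219 219 219 219 218 217 194 157 142 139 133
187 207 217 219 219 220 220 220 220 221 221 221 221 221 218 200 155 104 77 66 54 49 49 54 80 114 130 132 133 133 134 130 127 134 141 146 158 174 189 197 207 214 216 217 219 220 220 220 220 220 220 220 220 219 218 212 203
189 223 222 223 223 224 224 222 219 
[... 1775 characters left out ...]
6, 113, 114, 116, 129, 148, 158, 161, 159, 145, 131, 121, 112, 108, 106, 105, 104, 102, 98, 97, 106, 116, 140, 166, 179, 184, 186, 184, 179, 158, 140, 127, 114]
   ringouter z 62 [0.3 6.4]   ringouter z 60 [0.2 6.9]   ringouter z 56 [0.2 7.9]   ringouter z 50 [0.1 9.5]   ringouter z 46 [-0.  10.5]
side 90 [351.94881829 220.76573672] [357.85581354 235.97244543] [149, 133, 121, 112, 110, 108, 111, 120, 133, 149, 162, 164, 161, 146, 133, 125, 118, 113, 109, 104, 103, 102, 101, 97, 92, 96, 107, 132, 158, 173, 179, 182, 181, 178, 169, 156, 140, 123, 112, 112]
   ringouter z 62 [3.2 6.4]   ringouter z 60 [3.2 7.3]   ringouter z 56 [3.1 9. ]   ringouter z 50 [ 2.9 11.6]   ringouter z 46 [ 2.8 13.3]
```

Request:
{"api": "drive_tool", "payload": {
  "commands": [
    {"travel": [0,-0.06,0],"delta_rot": [0,0,0]},
    {"travel": [0,-0.06,-0.1],"delta_rot": [0,0,0]},
    {"travel": [0,-0.06,-0.3],"delta_rot": [0,0,0]},
    {"travel": [0,-0.06,-0.5],"delta_rot": [0,0,0]},
    {"travel": [0,-0.06,-0.8],"delta_rot": [0,0,0]},
    {"travel": [0,-0.06,-1.5],"delta_rot": [0,0,0]},
    {"travel": [0,-0.06,-3],"delta_rot": [0,0,0]},
    {"travel": [0,-0.06,-4.5],"delta_rot": [0,0,0]},
    {"travel": [0,-0.06,-4.5],"delta_rot": [0,0,0]}
  ]
}}

```text
time: 13.78
tool_pos: [505.6, -17.2, 204.6]
tcp_rot: [-0.0, 1.0, -0.0, 0.001]
force: [0.1, -0.4, -2.0]
opening: 56.4
gripper_force: 15.2
```

```bash
python3 look.py A0 205 205; python3 prof.py A0; python3 - <<'E'
from h import *
c=np.load("wA0.npz");w=Cam(c);g=c["color"].astype(int).mean(2).astype(int)
print(w.proj([[507.7,-26.8,50],[507.7,-5.8,50],[543.2,-16.3,72]]))
for row in range(170,206,2): print(row,' '.join('%d'%v for v in g[row,296:344]))
for k in("80","90","A0"):
    c=np.load(f"side{k}.npz");w=Cam(c);g=c["color"].astype(int).mean(2).astype(int)
    if k=="80":print(w.proj([[507.7,-26.8,50],[507.7,-5.8,50]]))
    print(k);[print(' '.join('%d'%v for v in g[row,312:345])) for row in range(216,240,2)] if k=="A0" else 0
E
```

```text
13.925 [504.50301377 -17.06013438 202.78116549] 56.35156855273177 [-0.69561797  0.64674572 -1.526737  ] [-0.00484341  0.0014174  -0.02289565] 15.196466524012067
scene A0 [327.75073887 241.62359942] [328.15690511 255.51041358] [156, 139, 126, 113, 114, 115, 128, 147, 158, 160, 159, 144, 130, 121, 112, 108, 105, 104, 102, 101, 98, 96, 106, 116, 140, 165, 178, 183, 185, 184, 178, 158, 139, 127, 115]
   ringouter z 62 [0.3 6.4]   ringouter z 60 [0.2 6.9]   ringouter z 56 [0.2 7.9]   ringouter z 50 [0.1 9.5]   ringouter z 46 [-0.  10.5]
side A0 [351.94881829 220.76573672] [357.85581354 235.97244543] [149, 133, 121, 112, 110, 109, 112, 120, 132, 148, 162, 164, 161, 146, 133, 124, 117, 112, 108, 104, 104, 105, 104, 98, 91, 93, 102, 129, 156, 172, 179, 183, 180, 177, 168, 155, 140, 125, 114, 114]
   ringouter z 62 [3.2 6.4]   ringouter z 60 [3.2 7.3]   ringouter z 56 [3.1 9. ]   ringouter z 50 [ 2.9 11.6]   ringouter z 46 [ 2.8 13.3]
[[309.58977473 187.21996406]
 [330.36708739 187.22558666]
 [319.99283412 228.07881294]]
170 200 220 223 224 223 223 223 212 176 151 148 172 209 221 221 222 223 
[... 4283 characters left out ...]
11 119 120 128 155 169 166 171 172 160 146 146 137 137 137 136 137
130 165 164 157 174 177 148 130 172 145 104 97 108 142 117 91 104 103 109 114 118 123 128 127 127 124 135 139 150 153 150 147 144
134 159 165 169 182 178 147 88 108 127 95 86 92 92 91 88 85 86 90 91 105 105 109 114 112 110 121 120 123 125 121 124 123
174 163 171 176 183 180 156 46 72 111 131 158 161 161 162 167 185 182 170 151 124 90 79 90 86 91 97 94 96 98 97 101 100
151 170 170 167 172 182 178 145 92 111 121 120 122 133 159 170 180 184 184 184 184 185 183 171 154 153 147 131 131 130 131 122 116
146 139 162 166 168 184 182 180 160 131 115 117 122 124 125 129 127 134 153 162 165 173 178 182 182 182 184 184 185 182 182 182 183
```

```bash
python3 - <<'E'
from h import *
for k in("20","30","A0"):
    g=np.load(f"w{k}.npz")["color"].astype(int).mean(2).astype(int)
    print(k,"col307",g[192:206,307],"col331",g[192:206,331]);
    for row in (204,210,220):print(row,g[row,294:345])
w=Cam(np.load("w20.npz"));print(np.load("w20.npz")["view"]@np.r_[508.22,-15.73,199.6,1],np.load("wA0.npz")["view"]@np.r_[504.5,-17.06,202.78,1])
E
```

```text
20 col307 [218 137 111 112 114 108  77  65  64  65  65  65  66  63] col331 [198 123 109 112 111  93  70  64  65  66  65  65  62  60]
204 [113 113 114 114 114 114  93  67  64  65  66  66  65  66  66  64  65  69
 126 190 217 220 220 220 220 220 220 220 221 221 221 203 141  74  62  64
  64  62  61  62  63  63  63  65  78  94 107 113 114 115 117]
210 [141 145 115  78  63  61  63  62  63  63  62  63  64  63  62  60  60  80
 119 120  95  82  81  96 146 200 219 220 220 221 221 219 171  89  59  60
  62  62  62  63  63  63  64  64  63  62  69 115 173 171 133]
220 [ 66  67  67  67  67  67  67  66  67  67  67  67  72 104 145 178 196 205
 208 204 202 200 195 190 190 192 197 204 208 211 215 218 218 214 188 151
 110  74  70  69  69  69  68  69  69  68  70  70  70  70  69]
30 col307 [110 111 113 129 205 214 127  71  64  64  66  65  66  62] col331 [112 112 112 124 176 149  90  65  63  64  65  64  63  59]
204 [222 221 221 221 219 187 117  70  64  64  64  66  65  66  64  63  63  61
  76 101 112 121 137 149 149 145 147 147 135 118 110 103  81  63  61  62
  62  63  62  62  61  64  63  65  97 159 202 217
[... 630 characters left out ...]
5  67  65  65  65
 102 179 215 219 219 221 220 220 220 219 220 221 219 183 114  68  63  63
  63  65  63  64  65  63  63  76 121 168 197 171 123 114 114]
210 [191 219 197 136  73  61  63  62  63  63  63  63  63  63  63  61  61  80
 123 180 176 128  95  84  94 145 198 218 220 220 219 197 136  80  60  60
  63  62  63  62  63  62  63  64  63  61  66  97 154 200 213]
220 [ 66  66  67  67  67  67  67  67  68  67  67  67  72 107 159 187 198 204
 203 201 195 188 187 181 176 184 192 197 202 206 212 216 217 216 200 171
 124  79  69  69  69  69  69  69  69  68  67  69  68  68  69]
[   0.19645708  -28.66753637 -156.04612092    1.        ] [ 1.32855564e-01 -2.68899104e+01 -1.57631257e+02  1.00000000e+00]
```

Pliers' jaws sit at the same pixels in the wrist view as when first picked, so the grip has not shifted. Returning to the slot.

Request:
{"api": "drive_tool", "payload": {
  "commands": [
    {"travel": [-0.1,0,-2],"delta_rot": [0,0,0]},
    {"travel": [-0.2,-3,-3.2],"delta_rot": [0,0,0]},
    {"travel": [-0.3,-8,-3.2],"delta_rot": [0,0,0]},
    {"travel": [-0.39,-13,-3.2],"delta_rot": [0,0,0]},
    {"travel": [-0.39,-18,-3.2],"delta_rot": [0,0,0]},
    {"travel": [-0.39,-20.45,-3.2],"delta_rot": [0,0,0]},
    {"travel": [-0.39,-20.45,-1],"delta_rot": [0,0,0]},
    {"travel": [-0.39,-20.45,1],"delta_rot": [0,0,0]},
    {"travel": [-0.39,-20.45,2.3],"delta_rot": [0,0,0]},
    {"travel": [-0.39,-20.45,2.3],"delta_rot": [0,0,0]},
    {"travel": [-0.39,-20.45,2.3],"delta_rot": [0,0,0]}
  ]
}}

```text
time: 15.3
tool_pos: [508.9, -221.6, 180.3]
tcp_rot: [-0.0, 1.0, -0.0, 0.0]
force: [-0.7, 0.7, -1.7]
opening: 56.4
gripper_force: 15.2
```

```bash
python3 - <<'E'
from rig import r,capture
from h import *
c=capture("wrist");np.savez("wB0.npz",**c);w=Cam(c)
st=r.state();print(st["time"],st["tool_pos"],st["force"])
g=c["color"].astype(int)[:,:,2]
print(w.proj([[508.5-7.5,-221.6-18,60],[508.5-7.5,-221.6+18,60],[508.5+7.5,-221.6+18,60],[508.5+7.5,-221.6-18,60]]))
for row in range(176,222,3): print(row,' '.join('%d'%v for v in g[row,290:350]))
E
```

```text
15.35 [ 509.04634783 -221.68954118  180.54465903] [ 0.06483554  0.02167053 -1.2421337 ]
[[298.98402412 185.93095374]
 [339.29457686 185.94913492]
 [338.97576402 202.03966568]
 [299.28939577 202.01984026]]
176 147 147 146 146 147 147 147 147 148 147 147 147 145 147 147 147 147 147 147 147 147 148 147 147 146 147 145 146 145 146 146 146 145 145 145 146 145 145 144 145 145 145 144 144 144 145 145 145 145 144 145 144 144 144 143 144 144 143 144 143
179 143 143 142 142 141 143 142 142 142 142 142 142 141 141 141 140 140 139 140 139 140 140 140 139 139 139 139 139 138 139 139 138 138 138 138 137 137 136 137 137 136 136 135 136 136 137 137 137 136 136 136 135 135 136 135 136 135 135 134 135
182 141 140 142 142 142 142 142 142 142 142 144 143 144 144 143 143 144 143 144 144 143 144 144 144 143 145 145 144 144 145 144 145 146 145 144 145 145 145 144 146 146 145 146 146 145 146 146 147 146 146 146 147 146 147 147 147 147 146 147 146
185 149 150 149 148 148 148 149 148 148 149 148 149 149 148 148 147 148 149 147 148 147 148 148 147 147 148 147 147 147 147 146 146 147 146 147 145 145 145 144 143
[... 1892 characters left out ...]
109 82 65 66 68 68 68 68 68 68 66 68 68 68 68 85 124 144 147 146 146 146 147 147
215 87 83 83 83 81 78 68 62 63 64 64 64 64 64 64 65 65 71 89 107 117 123 124 123 124 124 123 123 123 123 123 124 126 125 126 126 126 123 120 104 81 67 64 64 65 64 63 64 65 65 66 66 66 67 67 67 65 67 67 70
218 66 66 65 68 66 67 67 67 69 69 70 70 69 68 69 70 83 125 144 142 134 130 127 128 129 130 129 131 131 132 130 131 131 132 132 134 137 148 169 183 160 110 75 70 70 71 70 71 71 70 69 69 69 69 69 70 71 70 70 69
221 73 74 74 73 75 74 75 74 74 75 75 75 75 76 76 75 76 86 108 136 189 221 229 230 229 227 227 227 227 229 231 232 233 233 233 233 228 204 154 118 98 88 85 86 87 87 88 88 89 89 89 90 89 91 90 90 92 91 92 91
```

Slot edges at columns 299.5-338.5 (mid 319.1) and rows 187-203.5 give the slot centre (509.7,-221.6); shift 1.8 mm toward the robot, then lower.

Request:
{"api": "drive_tool", "payload": {
  "commands": [
    {"travel": [0.18,0,0],"delta_rot": [0,0,0]},
    {"travel": [0.18,0,0.8],"delta_rot": [0,0,0]},
    {"travel": [0.18,0,1.6],"delta_rot": [0,0,0]},
    {"travel": [0.18,0,2.4],"delta_rot": [0,0,0]},
    {"travel": [0.18,0,3.2],"delta_rot": [0,0,0]},
    {"travel": [0.18,0,3.2],"delta_rot": [0,0,0]}
  ]
}}

```text
time: 16.1
tool_pos: [506.4, -221.4, 147.0]
tcp_rot: [0.0, 1.0, 0.0, -0.001]
force: [0.4, 0.2, -1.1]
opening: 56.5
gripper_force: 15.2
```

Request:
{"api": "drive_tool", "payload": {
  "commands": [
    {"travel": [0,0,0.8],"delta_rot": [0,0,0]},
    {"travel": [0,0,1.6],"delta_rot": [0,0,0]},
    {"travel": [0,0,2.4],"delta_rot": [0,0,0]},
    {"travel": [0,0,2.9],"delta_rot": [0,0,0]},
    {"travel": [0,0,2.9],"delta_rot": [0,0,0]},
    {"travel": [0,0,2.9],"delta_rot": [0,0,0]}
  ]
}}

```text
time: 16.85
tool_pos: [506.9, -221.7, 119.0]
tcp_rot: [0.0, 1.0, -0.0, 0.0]
force: [0.5, 0.7, -1.1]
opening: 56.8
gripper_force: 15.2
```

Request:
{"api": "drive_tool", "payload": {
  "commands": [
    {"travel": [0,0,0.2],"delta_rot": [0,0,0]},
    {"travel": [0,0,0.3],"delta_rot": [0,0,0]},
    {"travel": [0,0,0.3],"delta_rot": [0,0,0]},
    {"travel": [0,0,0.3],"delta_rot": [0,0,0]}
  ]
}}

```text
time: 17.35
tool_pos: [506.8, -221.6, 115.9]
tcp_rot: [0.0, 1.0, -0.0, 0.0]
force: [0.2, -0.1, -1.6]
opening: 56.8
gripper_force: 15.2
```

Request:
{"api": "drive_tool", "payload": {
  "commands": [
    {"travel": [0,0,0.1],"delta_rot": [0,0,0]},
    {"travel": [0,0,0.1],"delta_rot": [0,0,0]}
  ]
}}

```text
time: 17.6
tool_pos: [507.1, -221.7, 115.2]
tcp_rot: [0.0, 1.0, -0.0, 0.0]
force: [-0.5, 0.9, 3.8]
opening: 56.8
gripper_force: 16.3
```

Shoulders touch the block. Open and lift off.

Request:
{"api": "drive_tool", "payload": {
  "commands": [
    {"travel": [0,0,0],"delta_rot": [0,0,0]},
    {"travel": [0,0,0],"delta_rot": [0,0,0]},
    {"travel": [0,0,0],"delta_rot": [0,0,0]},
    {"travel": [0,0,0],"delta_rot": [0,0,0]},
    {"travel": [0,0,0],"delta_rot": [0,0,0]},
    {"travel": [0,0,-2],"delta_rot": [0,0,0]},
    {"travel": [0,0,-5],"delta_rot": [0,0,0]},
    {"travel": [0,0,-9],"delta_rot": [0,0,0]},
    {"travel": [0,0,-11.6],"delta_rot": [0,0,0]},
    {"travel": [0,0,-11.6],"delta_rot": [0,0,0]},
    {"travel": [0,0,-11.6],"delta_rot": [0,0,0]},
    {"travel": [0,0,-11.6],"delta_rot": [0,0,0]}
  ],
  "fingers": 0
}}

```text
time: 19.1
tool_pos: [506.3, -221.3, 229.9]
tcp_rot: [0.0, 1.0, 0.0, -0.001]
force: [-0.0, -0.0, 0.3]
opening: 85.3
gripper_force: 0.0
```

```bash
python3 - <<'E'
from rig import r,capture
from h import *
st=r.state();print(st["time"],st["tool_pos"],st["opening"],st["force"])
for n in("side","scene"):
    c=capture(n);np.savez(f"{n}C0.npz",**c);a=np.load(f"{n}0.npz")["color"].astype(int)
    d=np.abs(c["color"].astype(int)-a).max(2)
    for nm,(x,y,W,H) in dict(side=dict(pliers=(325,225,60,120),ring=(308,205,80,55),tin=(388,218,40,40),spanner=(255,182,100,22),gauge=(243,248,25,38)),scene=dict(pliers=(203,190,60,60),ring=(296,215,45,57),tin=(300,279,40,42),spanner=(400,192,32,86),gauge=(280,182,42,14)))[n].items():
        print(n,nm,(d[y:y+H,x:x+W]>40).sum(),d[y:y+H,x:x+W].mean().round(1))
c=capture("wrist");np.savez("wC0.npz",**c);w=Cam(c);a=Cam(np.load("w10.npz"));A=np.load("w10.npz")["color"]
# compare block area with earlier view via template match
T=A[140:235,255:385];R=cv2.matchTemplate(c["color"],T,cv2.TM_CCOEFF_NORMED);print(cv2.minMaxLoc(R),(255,140),w.proj([[509,-221,60]])-a.proj([[509,-221,60]]))
E
python3 prof.py 90 C0
```

```text
19.1 [ 506.26510921 -221.32062827  229.87320759] 85.26355865924205 [-0.00105665 -0.0138988   0.2901314 ]
side pliers 185 6.4
side ring 303 9.4
side tin 0 3.6
side spanner 0 3.5
side gauge 0 3.6
scene pliers 0 1.8
scene ring 218 8.3
scene tin 0 0.6
scene spanner 0 0.7
scene gauge 0 0.6
(-0.2768053114414215, 0.9873746633529663, (496, 53), (255, 141)) (255, 140) [[0.31529353 0.958465  ]]
scene 90 [327.75073887 241.62359942] [328.15690511 255.51041358] [156, 139, 126, 113, 114, 116, 129, 148, 158, 161, 159, 145, 131, 121, 112, 108, 106, 105, 104, 102, 98, 97, 106, 116, 140, 166, 179, 184, 186, 184, 179, 158, 140, 127, 114]
   ringouter z 62 [0.3 6.4]   ringouter z 60 [0.2 6.9]   ringouter z 56 [0.2 7.9]   ringouter z 50 [0.1 9.5]   ringouter z 46 [-0.  10.5]
scene C0 [327.75073887 241.62359942] [328.15690511 255.51041358] [160, 143, 129, 117, 118, 119, 132, 151, 162, 164, 162, 148, 134, 125, 115, 111, 109, 108, 106, 105, 101, 99, 109, 119, 144, 169, 183, 188, 190, 188, 182, 162, 143, 131, 118]
   ringouter z 62 [0.3 6.4]   ringouter z 60 [0.2 6.9]   ringouter z 56 [0.2 7.9]   ringouter z 50 [0.1 9.5]   ringouter z 46 [-0.  10.5]
side 90 [351.94881829 220.76573672] [357.85581354 235.97244543] [149, 133, 121, 112, 110, 108, 111, 120, 133, 149, 162, 164, 161, 146, 133, 125, 118, 113, 109, 104, 103, 102, 101, 97, 92, 96, 107, 132, 158, 173, 179, 182, 181, 178, 169, 156, 140, 123, 112, 112]
   ringouter z 62 [3.2 6.4]   ringouter z 60 [3.2 7.3]   ringouter z 56 [3.1 9. ]   ringouter z 50 [ 2.9 11.6]   ringouter z 46 [ 2.8 13.3]
side C0 [351.94881829 220.76573672] [357.85581354 235.97244543] [154, 138, 124, 114, 113, 112, 114, 121, 134, 151, 165, 165, 161, 137, 112, 92, 74, 59, 57, 56, 53, 51, 48, 48, 48, 56, 69, 85, 104, 120, 134, 148, 156, 162, 160, 152, 140, 126, 116, 116]
   ringouter z 62 [3.2 6.4]   ringouter z 60 [3.2 7.3]   ringouter z 56 [3.1 9. ]   ringouter z 50 [ 2.9 11.6]   ringouter z 46 [ 2.8 13.3]
```

```bash
python3 -c "
from rig import ticket
print(ticket.hand_in())"
```

```text
the job is handed in; nothing more can be done
None
```

The job is handed in, with no verdict returned: in the last images the ring lies closed on the boss in the groove, the pliers stand back in their slot, released, and the tin, spanner and feeler gauge have not moved (arm clock about 19 s of 61 s).

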